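Feed the press followers down the gravity chute

TASK

Two white press followers, L-shaped blocks with a tall grip rib and a low ledge, go down the steel gravity chute. One waits on the chute's flat head, the right way round: nudge it over the edge so that it slides down. Then load the other, from the wooden board, at the top of the chute, turned so that its low ledge runs under the overhanging lip, and let it slide down too; do not guide either with the fingers once it is under the lip. Finish with both queued nose to tail, the first against the end stop, and leave the pot, cheese and mould where they are.

Things in the scene. Friction and masses are not known exactly. Their poses are not given: they have to be found in the camera images.
- follower_a_mid (a point): White plastic press follower, 64 (x) x 44 (y) x 42 mm high, flat underside, about 80 g, L-shaped section: tall rib 20 mm wide, 42 high at y -22 to -2 mm; low ledge 24 mm wide, 12 high at y -2 to +22. The point is the middle of the envelope, 21 mm above the underside; x along the rib, y towards the ledge, z up. Waits on the chute's head, the right way round, up to 5 degrees askew.
- follower_b_mid (a point): Second follower, the same as the first in every way (point and axes too), upright on the fixed wooden board, whose top is 20 mm above the table; turned any way.
- head (a point): Middle of the chute's level steel head, on its top face, 155 mm above the table. x points level along the chute, downhill; y to the side of the overhanging lip; z up. 100 mm long (x -50 to +50 mm), open at the back (-x). Two 10 mm high guide walls, inner faces 72 mm apart at the back narrowing to 49 at x +50. Wet steel: plastic slides easily (friction about 0.25).
- edge (a point): Bare edge where the level head ends and the slope begins; on the floor, mid-width, axes as the head's. The slope falls 30 degrees in the direction x for 235 mm to an end stop 36 mm high; floor 51 mm wide between straight walls. A follower tips on to the slope and slides off by itself once pushed more than half its length past this edge.
- throat (a point): On the sloping floor, mid-width, 80 mm down the slope: here a flat lip starts and overhangs the +y side down to the end stop, covering y beyond +5.5 mm, 17 mm clear of the floor, 4 mm thick. A follower passes only with x and y in the sense of the head's x and y (ledge under lip); end for end its rib strikes the lip and jams, crosswise it is too long.
- slot1 (a point): Where the middle (the listed point) of the first follower lies when it is against the end stop of the chute, 21 mm off the sloping floor. Axes as the head's.
- slot2 (a point): Where the middle of the second follower lies when it touches the first from behind, 64 mm up the slope from slot1.
- pot: Bystander: green enamel pot with a white lid and a wooden knob, 178 mm across, 143 mm high; origin under its centre.
- cheese: Bystander: hard white cheese, a disc 96 mm across and 40 mm high; origin under its centre.
- mould: Bystander: empty white cheese mould, a cup 104 mm across the rim and 75 mm high; origin under its centre.
Mind the look-alikes: they are no part of the job. What is shaped like the part that bears follower_a_mid but black or pink is not meant.

How it is judged:
By the outcome, as a careful person would: the job done as asked, in the order asked, and still so for the second after the job is handed in, with the robot touching nothing.
It also fails if it takes over 67 s, if anything falls off the work surface, if the arm or the gripper's body presses on something with over 40 N, if the wrist force passes 120 N, or if a joint passes its speed limit or range.

ROBOT

A 6-joint arm with a two-finger parallel gripper is mounted at the origin on the work surface. World frame = base frame: x ahead of the robot, y to its left, z up, the work surface at z = 0. Lengths are in mm, angles in rad, forces in N, time in s.
With the tool pointing down it reaches from about 275 to 1000 mm from the base axis. Payload 8.4 kg.
Tool frame: the origin (TCP) lies on the mounting face of the last link; the fingertips stand 173 mm ahead of it and the grasp point (between the pads) lies env.pinch_z ahead of it (env.pinch_z is the distance from the TCP to the grasp point, in mm); z points along the fingers, y is the direction in which the jaws open and shut (so a half turn about z gives the same grasp; the last joint's range is limited). The gripper opens to 85 mm and grips with 20 to 120 N. Pads are 22 mm wide; open, the fingers measure 114 mm over their backs; the gripper's body (76 mm by 85 mm) begins 54 mm behind the grasp point. The pads swing forward as they close: fully open they stand 13 mm farther back than shut.
Start: joints at [-1.118, 0.353, 1.633, -0, 1.155, -0.002], TCP at [274.551, -561.472, 404.681] pointing down, gripper open.
Joint ranges: [-2.63, 2.63], [-0.92, 2.1], [0.06, 2.66], [-1.3, 4.44], [0, 2.69], [-3.02, 3.02]. Speed limits (rad/s): [2.22, 2.22, 2.79, 3.14, 3.14, 3.14].

INTERFACE

Orientations are given as a unit quaternion [w, x, y, z].
In Python, from plant import status, optics, order, env gives the robot as it stands.
- The arm moves only by the shell command python3 -m handwheel 'ROWS' [OPENING] [FORCE]. ROWS is JSON, a list of rows, each a list of 6 numbers: the shift along the world's x, y, z scaled (see below), then the turn, a rotation vector about the world's x, y, z scaled (see below). A call has exactly 8 rows; each row is the pose to reach, as a shift and turn from the pose commanded when the call began; what a row does not reach only later rows make up. The controller multiplies each number of a shift by 0.15 m and each number of a turn by 90 degrees. A row lasts 1/12 s, in which the tool goes at most 41.7 mm and 7.16 degrees, less where a joint would pass 70% of its speed; a pose out of reach is approached as far as the arm can. A call with a number of a shift or a turn outside -1 to 1 is refused whole. A call with a gripper value outside its range is refused whole. OPENING is the finger opening in mm, from 0 to 85.4, set as the call begins (- or left out, the last holds). The fingers move at their own pace and stop on an object; FORCE is the grip in N (left out, the last holds). Time passes only in rows, so rows that repeat a pose let the fingers close, or fill a call up. It gives the time, the measured TCP pose, the force and the opening at its end, in the units of the state.
- status.observe(): the state, without advancing time (a new reading comes with each control period).
- optics.get_image(name): name is "scene" or "top" or "wrist"; returns a dict with "image" (384x512x3 uint8, red, green, blue), "range_z" (384x512 float32, mm along the optical axis (not along the pixel's ray), 0 where there is no reading), "fov_y" (degrees; the focal length in pixels is half the picture's height over the tangent of half this angle, whatever the lens; pixels are square), "cx", "cy" (the principal point, pixels), "D" ([k1, k2, p1, p2, k3] as OpenCV has them; the pictures are not rectified), "cam_to_world" (4x4, takes a point from camera to world coordinates). Camera axes: x right, y up, looking along -z (the intrinsics and any distortion apply to the point x, -y, -z); pixel columns grow to the right and rows downward; lengths in mm; the calibration is good to about 2 mm. A picture is of the moment at which its call begins.
- order.finish_job(): hands the job in, once; it reports no verdict.
Trained networks look in the newest picture that a camera, given by its name, has taken for a name from the list of things; names that differ only in an ending like _2 or _b are one class to them, and where a whole thing is asked for, a point or a joint stands for the part that bears it (a point fixed in the world has none). Each returns a list of dicts, best first, with "p" (0 to 1); they miss things now and then, are a little off and sometimes report something else, mostly with a low value. They report only what shows in the picture. A call takes as long as a camera call. They do not tell look-alikes from the thing itself.
- optics.find_in(camera, target): "at" ([column, row] in pixels, amid what is visible of it).
The state is a dict: "t": time; "joints": joint angles; "dq": joint speeds; "tau": joint torques, N m; "ee_pos": TCP position; "tool_rot": TCP orientation; "wrist_force": force on the tool from outside, world axes, zero at the start; "wrist_torque": the same for the moment, N m; "opening": finger opening in mm.
Only numpy, scipy, OpenCV 4.12 (cv2) and the standard library are available. Lean on these libraries where they do the work, as an engineer would, in place of code of your own. Each camera call takes 0.05 s, during which the arm holds its last target.

## Working session

There is one attempt and no reset: what is moved stays moved. The work goes in short steps, Python scripts to look and compute and a shell command to move; the robot and the scene stay as the last step left them, time stands still between calls to the robot, and variables do not carry over. Pictures are saved under pics/ and viewed, and the job is handed in when it is done.

```bash
ls; mkdir -p pics
python3 - <<'E'
from plant import status, optics, order, env
import cv2, numpy as np
print(status.observe()); print(env.pinch_z)
for n in ("scene","top","wrist"):
    d=optics.get_image(n)
    cv2.imwrite(f"pics/{n}0.png",cv2.cvtColor(d["image"],cv2.COLOR_RGB2BGR))
    print(n,d["fov_y"],d["cx"],d["cy"],d["D"],np.round(d["cam_to_world"],3).tolist())
    for t in ("follower_a_mid","head","edge","throat","pot","cheese","mould"):
        print(t,[(np.round(r["at"]).tolist(),round(r["p"],2)) for r in optics.find_in(n,t)][:5])
E
```

```text
pics
{'t': 0.0, 'joints': array([-1.11842175e+00,  3.53652446e-01,  1.63411793e+00, -3.86627534e-05,
        1.15521057e+00, -2.38264778e-03]), 'dq': array([-0.00103649, -0.00049565, -0.00060893, -0.00155947, -0.00059489,
       -0.0004451 ]), 'tau': array([ 1.62661243e-03, -6.05239391e+01, -3.42075098e+01,  4.11773053e-04,
        9.22685053e-03, -4.30575665e-05]), 'ee_pos': array([ 274.43160055, -561.27107365,  403.96576803]), 'tool_rot': array([-6.72707406e-04,  9.74258669e-01,  2.25431948e-01, -1.72100927e-04]), 'wrist_force': array([ 0.01571814, -0.22308817, -0.79456235]), 'wrist_torque': array([-0.00246427, -0.00101774, -0.02283832]), 'opening': 85.33199533394641}
154.70000000000002
scene 53.19873539732446 256.7838941442789 194.45012995159263 [-0.01908879  0.          0.          0.          0.        ] [[0.309, -0.735, 0.603, 1180.873], [0.951, 0.234, -0.202, -220.354], [0.007, 0.636, 0.772, 926.004], [0.0, 0.0, 0.0, 1.0]]
follower_a_mid [([371.0, 241.0], 0.94), ([329.0, 187.0], 0.76), ([356.0, 201.0], 0.65)]
head [([287.0, 221.0], 0.98)]
edge [([282.0, 222.0], 0.96)]
throat [
[... 263 characters left out ...]
], [-1.0, 0.021, -0.001, -12.047], [0.002, 0.171, 0.985, 1121.652], [0.0, 0.0, 0.0, 1.0]]
follower_a_mid [([187.0, 157.0], 0.81), ([157.0, 184.0], 0.61), ([164.0, 138.0], 0.53), ([238.0, 162.0], 0.44)]
head [([236.0, 161.0], 0.71)]
edge [([237.0, 163.0], 0.81)]
throat [([239.0, 160.0], 0.59)]
pot [([141.0, 249.0], 0.6)]
cheese [([210.0, 235.0], 0.62)]
mould [([360.0, 169.0], 0.91)]
wrist 58.457443951273795 258.36130803226405 193.49412797677255 [-0.05355675  0.          0.          0.          0.        ] [[0.439, 0.853, 0.281, 347.057], [-0.898, 0.417, 0.138, -527.066], [0.001, -0.313, 0.95, 373.711], [0.0, 0.0, 0.0, 1.0]]
follower_a_mid []
head []
edge []
throat []
pot []
cheese []
mould []
```

View pics/scene0.png

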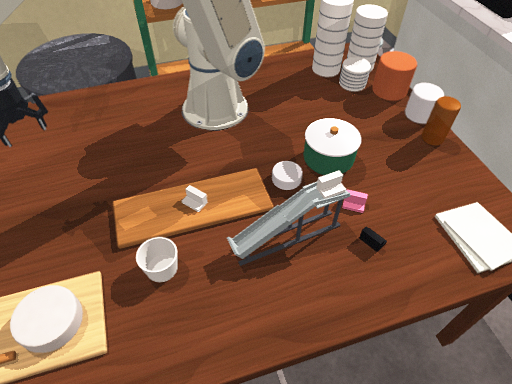

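View pics/top0.png

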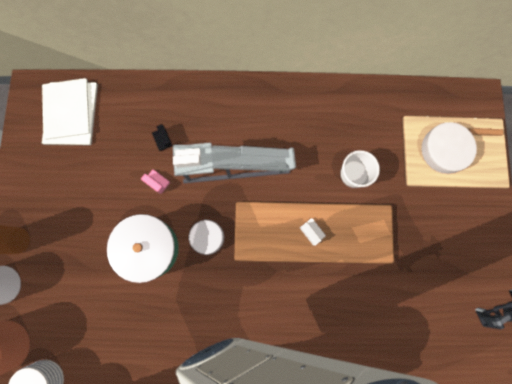

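```bash
cat > h.py <<'E'
from plant import status, optics, order, env
import cv2, numpy as np
def cloud(d):
    h,w=d["range_z"].shape
    f=h/2/np.tan(np.radians(d["fov_y"]/2))
    K=np.array([[f,0,d["cx"]],[0,f,d["cy"]],[0,0,1]])
    v,u=np.mgrid[0:h,0:w]
    p=cv2.undistortPoints(np.stack([u.ravel(),v.ravel()],1).astype(np.float64)[:,None],K,np.array(d["D"],float)).reshape(h,w,2)
    z=d["range_z"].astype(float)
    P=np.stack([p[...,0]*z,-p[...,1]*z,-z],-1)
    T=np.array(d["cam_to_world"])
    W=P@T[:3,:3].T+T[:3,3]
    W[z<=0]=np.nan
    return W
def crop(d,name,c0,r0,c1,r1,s):
    im=cv2.cvtColor(d["image"],cv2.COLOR_RGB2BGR)[r0:r1,c0:c1]
    cv2.imwrite("pics/"+name,cv2.resize(im,None,fx=s,fy=s,interpolation=cv2.INTER_CUBIC))
E
python3 - <<'E'
from h import *
d=optics.get_image("top"); crop(d,"topcrop1.png",140,120,400,280,3)
W=cloud(d); np.save("topW.npy",W); np.save("topI.npy",d["image"])
e=optics.get_image("scene"); crop(e,"scenecrop1.png",170,150,390,270,3.5)
V=cloud(e); np.save("scW.npy",V); np.save("scI.npy",e["image"])
for (u,v) in [(187,157),(180,157),(195,157),(200,150),(200,165),(240,158),(285,158),(313,231),(318,226),(308,236),(141,248),(206,237),(360,168),(300,215)]:
    print("top",u,v,np.round(W[v,u],1))
for (u,v) in [(329,187),(195,198),(330,140),(284,174),(240,240)]:
    print("scene",u,v,np.round(V[v,u],1))
E
```

```text
top 187 157 [614.9 163.3 196. ]
top 180 157 [615.  181.2 194.4]
top 195 157 [614.5 142.6 199.1]
top 200 150 [644.9 137.6 156.2]
top 200 165 [604.6 135.8 155.5]
top 240 158 [636.7  34.  112.6]
top 285 158 [658.6 -94.5  39. ]
top 313 231 [ 445.1 -171.5   66.2]
top 318 226 [ 462.  -191.    32.3]
top 308 236 [ 431.7 -159.2   55.1]
top 141 248 [387.2 280.7 138.3]
top 206 237 [423.9 127.2  38.8]
top 360 168 [ 641.  -323.6    7.5]
top 300 215 [ 494.  -140.8   19.6]
scene 329 187 [620.8 165.9 166.9]
scene 195 198 [ 446.8 -167.7   41.4]
scene 330 140 [415.8 271.4 124.1]
scene 284 174 [436.6 117.7  41.7]
scene 240 240 [629.4 -82.5  43.1]
```

View pics/topcrop1.png

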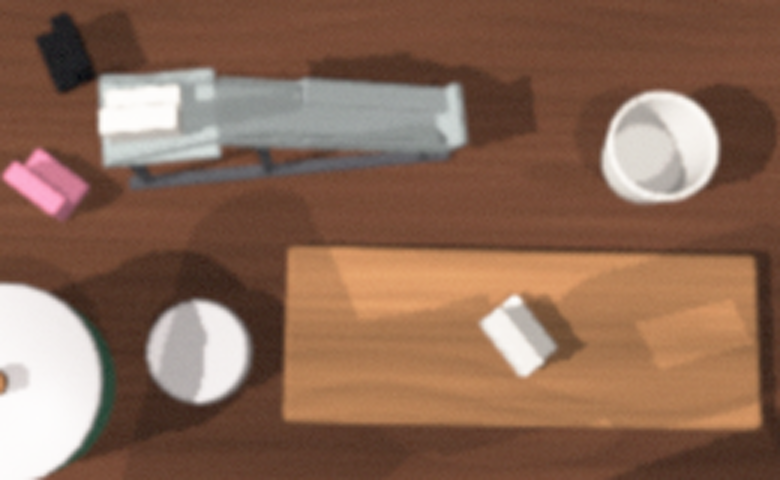

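View pics/scenecrop1.png

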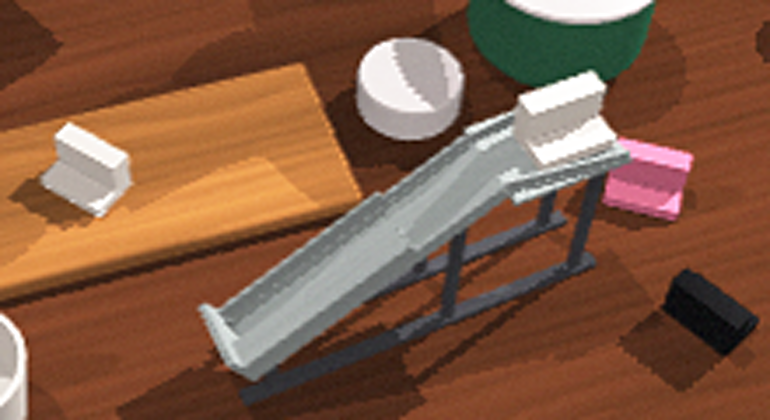

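Run:
```python
import numpy as np, cv2
for n in ("top","sc"):
    W=np.load(n+"W.npy"); I=np.load(n+"I.npy")
    Q=W.reshape(-1,3)
    # head floor
    def fit(m,lab):
        p=Q[m]
        if len(p)<5: print(n,lab,len(p));return
        r=cv2.minAreaRect(p[:,:2].astype(np.float32)); b=cv2.boxPoints(r)
        print(n,lab,len(p),"mean",np.round(p.mean(0),1),"rect",np.round(r[0],1),np.round(r[1],1),round(r[2],1)); print(np.round(b,1).tolist())
    x,y,z=Q.T
    reg=(x>570)&(x<690)&(y>80)&(y<230)
    fit(reg&(z>190)&(z<206),"A rib")
    fit(reg&(z>150)&(z<159),"head floor")
    fit(reg&(z>160.5)&(z<170),"walls/ledge")
    reg=(x>380)&(x<520)&(y>-260)&(y<-100)
    fit(reg&(z>58)&(z<70),"B rib"); fit(reg&(z>28)&(z<36),"B ledge"); fit(reg&(z>27)&(z<70),"B all")
    # chute
    reg=(x>560)&(x<720)&(y>-140)&(y<240)&(z>25)
    fit(reg,"chute")
    for yy in range(-120,220,15):
        m=reg&(abs(y-yy)<5)
        if m.sum(): 
            h=np.round(np.stack([x[m],z[m]],1)).astype(int); h=h[np.argsort(h[:,0])]; print(yy,[tuple(map(int,a)) for a in h[::max(1,len(h)//12)]])
```

```text
top A rib 206 mean [610.4 165.4 196.6] rect [610.9 165.8] [20.9 61. ] 6.4
[[597.0999755859375, 195.0], [603.9000244140625, 134.39999389648438], [624.7000122070312, 136.6999969482422], [617.9000244140625, 197.3000030517578]]
top head floor 635 mean [620.4 139.9 154.9] rect [624.5 142.4] [ 79.4 130.7] 6.8
[[577.4000244140625, 202.60000610351562], [592.9000244140625, 72.80000305175781], [671.7000122070312, 82.19999694824219], [656.2000122070312, 212.0]]
top walls/ledge 289 mean [627.7 160.3 165.6] rect [621.9 148.6] [ 76.4 106.8] 5.2
[[579.0, 198.39999389648438], [588.7000122070312, 92.0], [664.7000122070312, 98.9000015258789], [655.0999755859375, 205.3000030517578]]
top B rib 169 mean [ 439.6 -165.3   62.1] rect [ 439.6 -165.2] [63.8 20.7] 38.1
[[408.1000061035156, -176.8000030517578], [420.8999938964844, -193.10000610351562], [471.1000061035156, -153.6999969482422], [458.29998779296875, -137.39999389648438]]
top B ledge 152 mean [ 453.6 -182.8   32. ] rect [ 446.9 -174.7] [63.7 44.6] 40.2
[[408.20001220703125, -178.1999969482422], [437.0, -212.3000030517578], [485.6000061035156, -171.
[... 8680 characters left out ...]
)]
165 [(602, 198), (609, 198), (614, 196), (618, 175), (619, 166), (620, 179), (621, 165), (628, 167), (635, 168), (643, 168), (644, 157), (653, 154), (655, 156), (660, 153)]
180 [(596, 193), (607, 200), (614, 198), (617, 184), (617, 169), (619, 196), (624, 166), (632, 166), (640, 168), (641, 155), (651, 153), (654, 158), (659, 154)]
195 [(593, 25), (604, 195), (615, 181), (617, 177), (626, 166), (638, 93), (640, 34), (641, 155), (642, 39), (643, 34), (643, 56), (644, 126), (656, 153)]
210 [(634, 155), (634, 154), (637, 153), (638, 156), (639, 155), (639, 151), (640, 154), (641, 153), (651, 153), (652, 155), (653, 151), (653, 160), (654, 156), (654, 161), (654, 154), (654, 149), (656, 168)]
```

Scene picture: white follower on the chute head at scene (329,187) / top (187,157) is A. The white one on the wooden board at scene (195,198) / top (313,231) is B. The pink one at scene (354,201) / top (155,181) and the black one at scene (372,240) / top (162,137) are look-alikes. The close crops confirm it: both chosen ones are white and L-shaped, and A's ledge already faces the lip side (+X world). Next I'll refine the chute axis from the saved clouds.

Run:
```python
import numpy as np, cv2
for n in ("top","sc"):
    W=np.load(n+"W.npy"); Q=W.reshape(-1,3); x,y,z=Q.T
    # straight slope part: extreme edges above floor plane
    L=[];R=[]
    zf=155-np.tan(np.radians(30))*(107-y)   # floor guess
    reg=(x>560)&(x<720)&(abs(z-zf)<25)
    for yy in np.arange(-85,90,6):
        m=reg&(abs(y-yy)<4)
        if m.sum()<6: continue
        L.append((yy,np.percentile(x[m],2)));R.append((yy,np.percentile(x[m],98)))
    L=np.array(L);R=np.array(R)
    for nm,E in(("L",L),("R",R)):
        c=np.polyfit(E[:,0],E[:,1],1); r=E[:,1]-np.polyval(c,E[:,0]); k=abs(r)<3; c=np.polyfit(E[k,0],E[k,1],1)
        print(n,nm,"angle",np.degrees(np.arctan(c[0])),"x at y=0",c[1],"res",r[k].std(),k.sum())
    # slope floor fit & edge
    m=(x>622)&(x<640)&(y>-70)&(y<95)&(z>20)&(abs(z-zf)<12)
    c=np.polyfit(y[m],z[m],1); print("slope deg",np.degrees(np.arctan(c[0])),"y where 155:",(155-c[1])/c[0])
    m=(x>560)&(x<700)&(abs(z-155)<6)&(y>190); print("back y max",np.percentile(y[m],97))
```

```text
top L angle -6.811064810740294 x at y=0 611.8016457484421 res 0.27257245348937226 30
top R angle -6.6670792920301585 x at y=0 668.0076039831031 res 0.7027690617110627 30
slope deg 29.997840424854957 y where 155: 106.90738190543726
back y max 206.40458061091806
sc L angle -6.811801592957609 x at y=0 611.1906615898249 res 0.5411664966434336 30
sc R angle -6.716521640691143 x at y=0 668.4476198858978 res 0.30906980472096 30
slope deg 29.622140736600826 y where 155: 111.244064044126
back y max 211.53618199460902
```

```bash
python3 -m handwheel '[[0.05,0.11,0,0,0,0.016],[0.1,0.22,0,0,0,0.033],[0.15,0.33,0,0,0,0.05],[0.19,0.44,0,0,0,0.065],[0.23,0.55,0,0,0,0.08],[0.28,0.66,0,0,0,0.1],[0.33,0.77,0,0,0,0.115],[0.37,0.88,0,0,0,0.13]]' 0 40
```

```text
t: 1.97
ee_pos: [330.7, -427.5, 404.8]
tool_rot: [0.0, 0.946, 0.325, 0.0]
wrist_force: [-0.1, -1.7, -0.5]
opening: -0.0
```

```bash
python3 -m handwheel '[[0.05,0.11,0,0,0,0.016],[0.1,0.22,0,0,0,0.033],[0.15,0.33,0,0,0,0.05],[0.19,0.44,0,0,0,0.065],[0.23,0.55,0,0,0,0.08],[0.28,0.66,0,0,0,0.1],[0.33,0.77,0,0,0,0.115],[0.37,0.88,0,0,0,0.13]]'
python3 -m handwheel '[[0.05,0.11,0,0,0,0.016],[0.1,0.22,0,0,0,0.033],[0.15,0.33,0,0,0,0.05],[0.19,0.44,0,0,0,0.065],[0.23,0.55,0,0,0,0.08],[0.28,0.66,0,0,0,0.1],[0.33,0.77,0,0,0,0.115],[0.37,0.88,0,0,0,0.13]]'
python3 -m handwheel '[[0.05,0.11,0,0,0,0.016],[0.1,0.22,0,0,0,0.033],[0.15,0.33,0,0,0,0.05],[0.19,0.44,0,0,0,0.065],[0.23,0.55,0,0,0,0.08],[0.28,0.66,0,0,0,0.1],[0.33,0.77,0,0,0,0.115],[0.37,0.88,0,0,0,0.13]]'
python3 -m handwheel '[[0.05,0.11,0,0,0,0.016],[0.1,0.22,0,0,0,0.033],[0.15,0.33,0,0,0,0.05],[0.19,0.44,0,0,0,0.065],[0.23,0.55,0,0,0,0.08],[0.28,0.66,0,0,0,0.1],[0.33,0.77,0,0,0,0.115],[0.37,0.88,0,0,0,0.13]]'
```

```text
t: 2.63
ee_pos: [385.9, -295.5, 404.8]
tool_rot: [0.0, 0.908, 0.42, 0.0]
wrist_force: [1.3, 0.1, -0.1]
opening: -0.2
t: 3.3
ee_pos: [441.1, -163.6, 404.9]
tool_rot: [0.0, 0.86, 0.51, 0.0]
wrist_force: [-0.2, -0.9, 0.4]
opening: 0.1
t: 3.97
ee_pos: [496.3, -31.6, 404.9]
tool_rot: [0.0, 0.804, 0.595, 0.0]
wrist_force: [0.8, 0.1, -0.4]
opening: -0.4
t: 4.63
ee_pos: [551.6, 100.3, 404.9]
tool_rot: [0.0, 0.739, 0.674, 0.0]
wrist_force: [-0.1, -0.4, 0.3]
opening: 0.1
```

```bash
python3 -m handwheel '[[0.05,0.11,0,0,0,0.016],[0.1,0.22,0,0,0,0.033],[0.15,0.33,0,0,0,0.05],[0.19,0.44,0,0,0,0.065],[0.24,0.55,0,0,0,0.08],[0.29,0.66,0,0,0,0.1],[0.34,0.77,0,0,0,0.117],[0.385,0.88,0,0,0,0.134]]'
python3 - <<'E'
from h import *
d=optics.get_image("wrist"); crop(d,"w1.png",0,0,512,384,1.5)
W=cloud(d); Q=W.reshape(-1,3); x,y,z=Q.T
np.save("w1W.npy",W)
m=(z>190)&(z<204)&(y<215)&(y>110)&(x>585)&(x<640); r=cv2.minAreaRect(Q[m][:,:2].astype(np.float32)); print("rib",m.sum(),r,cv2.boxPoints(r).round(1).tolist(),Q[m][:,2].mean())
m=(abs(z-155)<4)&(x>560)&(x<690)&(y<230)&(y>60); 
if m.sum(): r=cv2.minAreaRect(Q[m][:,:2].astype(np.float32)); print("head",m.sum(),r,cv2.boxPoints(r).round(1).tolist())
print(status.observe()["tool_rot"])
E
```

```text
t: 5.3
ee_pos: [609.8, 232.2, 404.7]
tool_rot: [0.0, 0.664, 0.748, -0.0]
wrist_force: [1.1, 0.3, -0.2]
opening: 0.0
rib 217 ((619.1328125, 147.8533172607422), (5.912228107452393, 21.670989990234375), 4.9140706062316895) [[615.2999877929688, 158.39999389648438], [617.0999755859375, 136.8000030517578], [623.0, 137.3000030517578], [621.0999755859375, 158.89999389648438]] 196.82116833100113
head 2558 ((621.7708129882812, 154.68716430664062), (78.58356475830078, 107.70445251464844), 6.690497398376465) [[576.5, 203.60000610351562], [589.0, 96.5999984741211], [667.0999755859375, 105.80000305175781], [654.5, 212.8000030517578]]
[-1.72601976e-04  6.63128786e-01  7.48504503e-01  1.09170883e-03]
```

View pics/w1.png

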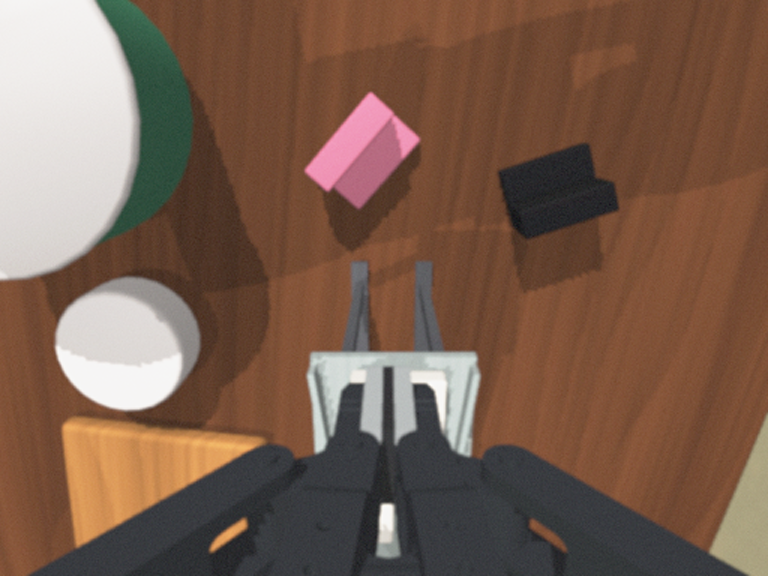

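The wrist picture shows the closed fingers at (350-440, 390) centred on the head's back (row 355), with A's white behind them. The pink (360,150) and black (560,190) look-alikes lie well away on the table. Descending behind A.

```bash
python3 -m handwheel '[[0,0,-0.07,0,0,0],[0,0,-0.14,0,0,0],[0,0,-0.21,0,0,0],[0,0,-0.28,0,0,0],[0,0,-0.35,0,0,0],[0,0,-0.42,0,0,0],[0,0,-0.47,0,0,0],[0,0,-0.47,0,0,0]]'
python3 -m handwheel '[[0.004,-0.033,0,0,0,0],[0.008,-0.066,0,0,0,0],[0.012,-0.1,0,0,0,0],[0.016,-0.133,0,0,0,0],[0.02,-0.166,0,0,0,0],[0.023,-0.2,0,0,0,0],[0.027,-0.233,0,0,0,0],[0.031,-0.267,0,0,0,0]]'
python3 - <<'E'
from h import *
e=optics.get_image("scene"); crop(e,"s2.png",240,120,400,260,4)
E
```

```text
t: 6.02
ee_pos: [609.2, 230.1, 331.9]
tool_rot: [-0.001, 0.665, 0.747, -0.001]
wrist_force: [-0.3, 0.3, -0.5]
opening: 0.0
t: 6.68
ee_pos: [614.5, 189.9, 334.4]
tool_rot: [0.0, 0.665, 0.747, 0.0]
wrist_force: [-0.1, 0.2, -0.0]
opening: 0.1
```

View pics/s2.png

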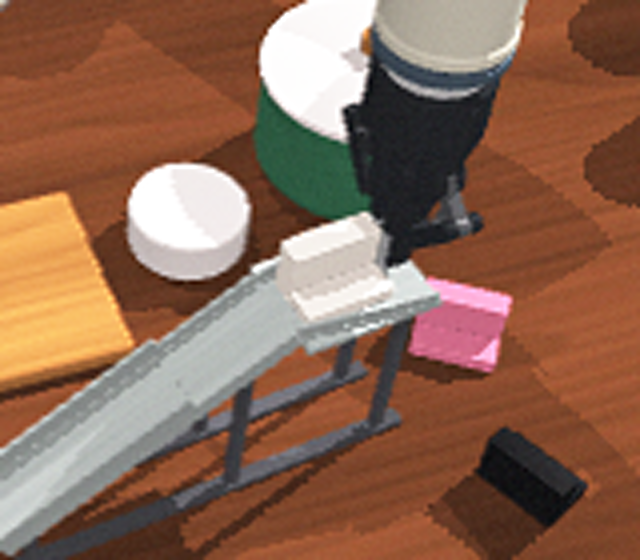

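Scene crop: the fingers touch A's back at crop (385,240), and A's nose is at the edge at crop (285,300), still straight. I'll push on until it tips.

```bash
python3 -m handwheel '[[0.004,-0.033,0,0,0,0],[0.008,-0.066,0,0,0,0],[0.012,-0.1,0,0,0,0],[0.016,-0.133,0,0,0,0],[0.02,-0.166,0,0,0,0],[0.023,-0.2,0,0,0,0],[0.027,-0.233,0,0,0,0],[0.031,-0.267,0,0,0,0]]'
python3 - <<'E'
from h import *
e=optics.get_image("scene"); crop(e,"s3.png",200,120,400,260,4)
E
```

```text
t: 7.4
ee_pos: [619.1, 149.9, 334.2]
tool_rot: [-0.0, 0.665, 0.747, -0.0]
wrist_force: [0.7, 0.7, 0.8]
opening: -0.0
```

View pics/s3.png

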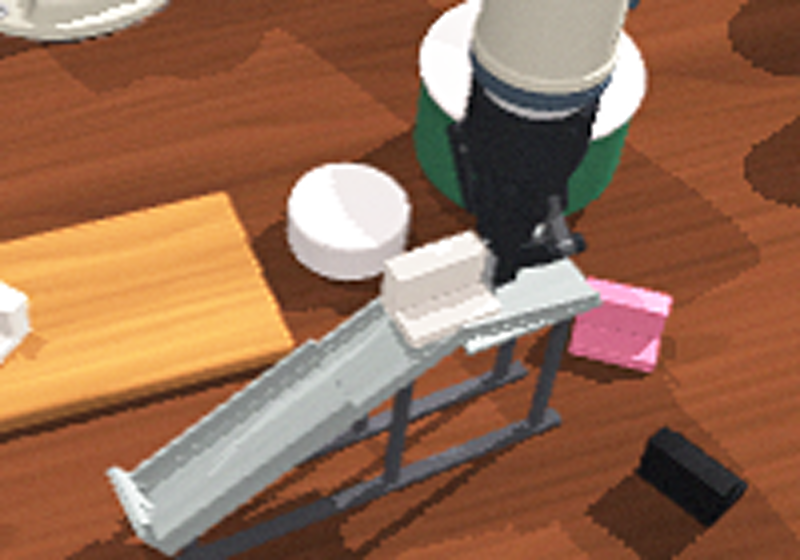

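A is about half past the edge, near crop (440,290), and about to tip. A little more.

```bash
python3 -m handwheel '[[0.004,-0.03,0,0,0,0],[0.007,-0.06,0,0,0,0],[0.01,-0.08,0,0,0,0],[0.012,-0.1,0,0,0,0],[0.012,-0.1,0,0,0,0],[0.012,-0.1,0,0,0,0],[0.012,-0.1,0,0,0,0],[0.012,-0.1,0,0,0,0]]'
python3 - <<'E'
from h import *
e=optics.get_image("scene"); crop(e,"s4.png",200,120,400,260,4)
E
```

```text
t: 8.12
ee_pos: [620.9, 135.6, 334.2]
tool_rot: [-0.0, 0.665, 0.747, -0.0]
wrist_force: [-0.6, -0.4, -0.1]
opening: -0.1
```

View pics/s4.png

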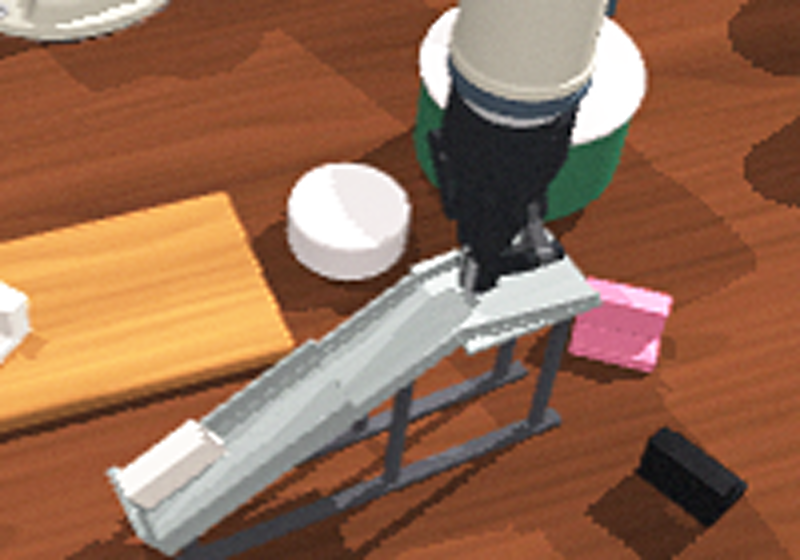

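A has slid down and rests against the end stop, crop (175,465), with its ledge under the lip. Now for B.

```bash
python3 -m handwheel '[[0,0,0.17,0,0,0],[0,0,0.34,0,0,0],[0,0,0.47,0,0,0],[-0.12,-0.2,0.47,0,0,-0.06],[-0.24,-0.4,0.47,0,0,-0.13],[-0.36,-0.6,0.47,0,0,-0.2],[-0.48,-0.8,0.47,0,0,-0.26],[-0.6,-1,0.47,0,0,-0.326]]'
python3 -m handwheel '[[-0.08,-0.12,0,0,0,-0.04],[-0.16,-0.25,0,0,0,-0.08],[-0.24,-0.38,0,0,0,-0.12],[-0.32,-0.5,0,0,0,-0.17],[-0.4,-0.63,0,0,0,-0.21],[-0.48,-0.75,0,0,0,-0.25],[-0.55,-0.88,0,0,0,-0.29],[-0.61,-1,0,0,0,-0.326]]' 60 40
python3 - <<'E'
from h import *
d=optics.get_image("wrist"); crop(d,"w5.png",0,0,512,384,1.5)
W=cloud(d); Q=W.reshape(-1,3); x,y,z=Q.T
def fit(m,l):
    p=Q[m]; r=cv2.minAreaRect(p[:,:2].astype(np.float32)); print(l,m.sum(),np.round(p.mean(0),1),np.round(r[0],1),np.round(r[1],1),round(r[2],2),cv2.boxPoints(r).round(1).tolist())
g=(x>390)&(x<510)&(y>-240)&(y<-110)
fit(g&(z>57)&(z<67),"rib"); fit(g&(z>28)&(z<36),"ledge"); 
m=g&(z>14)&(z<26); print("board z",np.median(z[m]))
s=status.observe(); print(s["ee_pos"],s["tool_rot"],s["opening"])
E
```

```text
t: 8.83
ee_pos: [529.8, -15.5, 404.8]
tool_rot: [0.0, 0.834, 0.552, 0.0]
wrist_force: [1.6, -0.5, 0.4]
opening: 0.2
t: 9.5
ee_pos: [438.6, -165.3, 404.9]
tool_rot: [0.0, 0.946, 0.324, 0.0]
wrist_force: [0.2, -0.5, -0.2]
opening: 60.1
rib 1416 [ 440.2 -163.7   61.7] [ 439.1 -164.3] [63.7 19.6] 38.22 [[408.0, -176.3000030517578], [420.1000061035156, -191.60000610351562], [470.1000061035156, -152.3000030517578], [458.0, -136.89999389648438]]
ledge 1414 [ 454.1 -180.9   31.8] [ 447.2 -174.7] [64.4 41.8] 39.37 [[409.1000061035156, -179.0], [435.6000061035156, -211.1999969482422], [485.3999938964844, -170.39999389648438], [458.8999938964844, -138.10000610351562]]
board z 19.82592416968538
[ 437.65436388 -167.19840086  404.79949382] [ 6.36863483e-04  9.46797955e-01  3.21827397e-01 -5.95089139e-04] 60.204967331041296
```

View pics/w5.png

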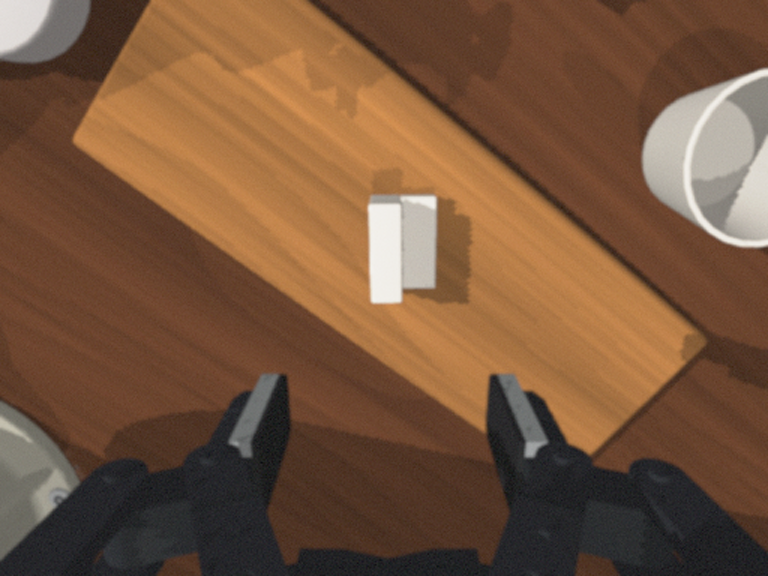

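The wrist picture shows B between the open fingers: rib at (385,250), ledge at (418,240), rib parallel to the pads. The measured rib centre is (439,-164) and its top is at z = 62, as it must be. Descending.

```bash
python3 -m handwheel '[[0,0,-0.12,0,0,0],[0,0,-0.25,0,0,0],[0,0,-0.37,0,0,0],[0.003,0.006,-0.5,0,0,0.004],[0.003,0.006,-0.62,0,0,0.004],[0.003,0.006,-0.75,0,0,0.004],[0.003,0.006,-0.88,0,0,0.004],[0.003,0.006,-1,0,0,0.004]]' 50
python3 -m handwheel '[[0,0,-0.06,0,0,0],[0,0,-0.12,0,0,0],[0,0,-0.18,0,0,0],[0,0,-0.24,0,0,0],[0,0,-0.28,0,0,0],[0,0,-0.3,0,0,0],[0,0,-0.3,0,0,0],[0,0,-0.3,0,0,0]]'
python3 - <<'E'
from h import *
d=optics.get_image("wrist"); crop(d,"w6.png",0,0,512,384,1.5)
e=optics.get_image("scene"); crop(e,"s6.png",120,110,280,250,4)
s=status.observe(); print(s["ee_pos"],s["tool_rot"],s["opening"])
E
```

```text
t: 10.22
ee_pos: [439.9, -163.4, 253.8]
tool_rot: [0.0, 0.945, 0.328, 0.0]
wrist_force: [0.4, -0.1, 0.9]
opening: 50.0
t: 10.88
ee_pos: [440.0, -163.7, 209.8]
tool_rot: [0.0, 0.945, 0.328, 0.0]
wrist_force: [-0.0, 0.4, 0.2]
opening: 49.8
[ 440.06563823 -163.75736602  210.09574396] [2.54226794e-04 9.44666676e-01 3.28031572e-01 3.06911923e-04] 50.31944867562195
```

View pics/w6.png

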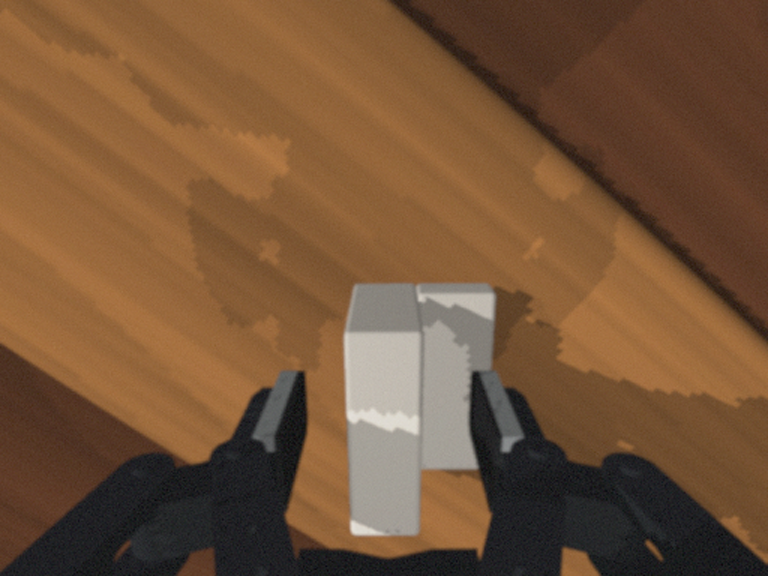

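View pics/s6.png

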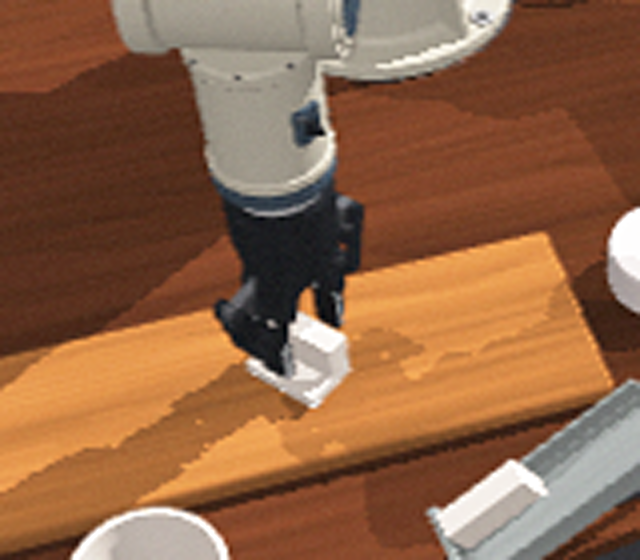

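The fingers straddle the rib (385,430), one above the ledge, clear of it. Closing.

```bash
python3 -m handwheel '[[0,0,0,0,0,0],[0,0,0,0,0,0],[0,0,0,0,0,0],[0,0,0,0,0,0],[0,0,0,0,0,0],[0,0,0,0,0,0],[0,0,0,0,0,0],[0,0,0,0,0,0]]' 0 40
python3 -m handwheel '[[0,0,0.05,0,0,0],[0,0,0.12,0,0,0],[0,0,0.25,0,0,0],[0,0,0.4,0,0,0],[0,0,0.55,0,0,0],[0,0,0.7,0,0,0],[0,0,0.85,0,0,0],[0,0,1,0,0,0]]'
python3 - <<'E'
from h import *
d=optics.get_image("wrist"); crop(d,"w7.png",0,0,512,384,1.5)
s=status.observe(); print(s["ee_pos"],s["tool_rot"],s["opening"],s["wrist_force"])
W=cloud(d); print(np.round(W[270:350:10,250:260:5],1).tolist())
E
```

```text
t: 11.65
ee_pos: [440.0, -163.7, 210.1]
tool_rot: [0.0, 0.945, 0.328, 0.0]
wrist_force: [-1.0, 0.7, 6.6]
opening: 19.2
t: 12.32
ee_pos: [439.5, -163.5, 361.7]
tool_rot: [0.0, 0.945, 0.328, 0.0]
wrist_force: [1.0, 0.3, -1.5]
opening: 19.3
[ 440.78432064 -164.01030539  365.69488952] [0.00197909 0.94466611 0.32801872 0.00239807] 19.291119599436986 [ 2.4405114  -0.98474602  2.4414838 ]
[[[446.0, -155.5, 213.6], [447.0, -157.2, 213.3]], [[442.6, -158.1, 214.0], [443.6, -159.9, 213.5]], [[438.5, -161.3, 213.1], [440.3, -162.5, 214.0]], [[435.1, -164.0, 213.6], [436.3, -165.6, 213.6]], [[430.9, -167.2, 213.0], [432.6, -168.5, 213.8]], [[427.5, -169.9, 213.9], [428.8, -171.5, 213.8]], [[423.6, -172.9, 214.1], [424.3, -175.0, 213.2]], [[419.5, -176.1, 214.0], [420.0, -178.4, 212.9]]]
```

View pics/w7.png

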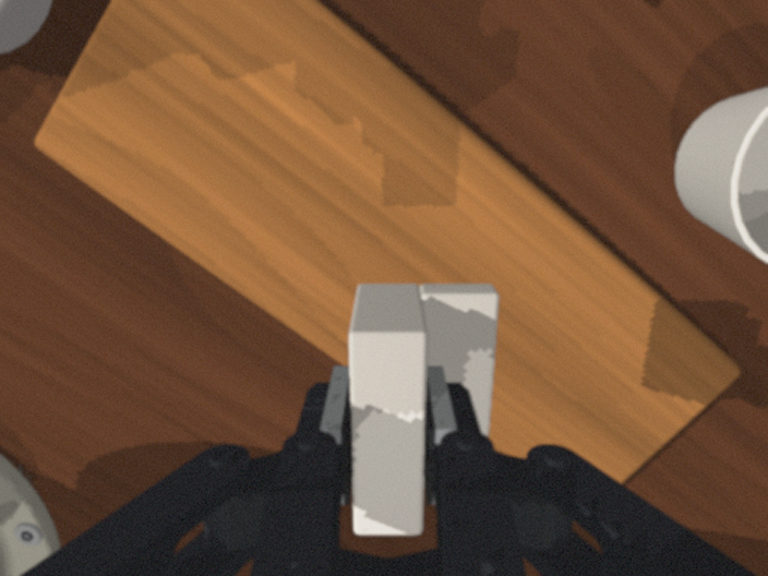

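B is held square: opening 19.3, rib at (388,430), ledge on the right at (460,350). Carrying it to the head with a +58.5° turn.

```bash
python3 -m handwheel '[[0.02,0.04,0.05,0,0,0.01],[0.07,0.13,0.1,0,0,0.04],[0.12,0.23,0.15,0,0,0.07],[0.17,0.33,0.2,0,0,0.1],[0.22,0.43,0.2,0,0,0.13],[0.27,0.53,0.2,0,0,0.16],[0.32,0.63,0.2,0,0,0.19],[0.37,0.74,0.2,0,0,0.217]]'
python3 -m handwheel '[[0.05,0.09,0,0,0,0.027],[0.09,0.18,0,0,0,0.054],[0.14,0.27,0,0,0,0.08],[0.18,0.37,0,0,0,0.108],[0.23,0.46,0,0,0,0.135],[0.28,0.55,0,0,0,0.16],[0.32,0.64,0,0,0,0.19],[0.37,0.74,0,0,0,0.217]]'
python3 -m handwheel '[[0.05,0.09,0,0,0,0.027],[0.09,0.18,0,0,0,0.054],[0.14,0.27,0,0,0,0.08],[0.2,0.4,0,0,0,0.12],[0.26,0.5,0,0,0,0.155],[0.32,0.62,0,0,0,0.185],[0.37,0.7,0,0,0,0.21],[0.38,0.735,0,0,0,0.216]]'
python3 - <<'E'
from h import *
d=optics.get_image("wrist"); crop(d,"w8.png",0,0,512,384,1.5)
e=optics.get_image("scene"); crop(e,"s8.png",200,110,400,260,4)
W=cloud(d); Q=W.reshape(-1,3); x,y,z=Q.T
s=status.observe(); print(s["ee_pos"],s["tool_rot"],s["opening"])
m=(abs(z-242)<5)&(abs(x-608)<40)&(abs(y-168)<60); r=cv2.minAreaRect(Q[m][:,:2].astype(np.float32)); print("rib top",m.sum(),r,Q[m][:,2].mean())
E
```

```text
t: 13.03
ee_pos: [495.3, -51.5, 389.5]
tool_rot: [-0.0, 0.875, 0.485, -0.0]
wrist_force: [-0.4, 0.1, -1.0]
opening: 19.2
t: 13.7
ee_pos: [551.0, 59.4, 389.5]
tool_rot: [-0.0, 0.779, 0.627, -0.0]
wrist_force: [0.7, 0.5, -0.6]
opening: 19.2
t: 14.37
ee_pos: [608.9, 170.5, 389.5]
tool_rot: [0.0, 0.662, 0.749, 0.0]
wrist_force: [-1.1, -0.4, -0.8]
opening: 19.4
[607.99346912 169.43184107 389.32090295] [-1.26566687e-04  6.63483241e-01  7.48191088e-01 -2.62134271e-04] 19.217221608795082
rib top 7827 ((607.0076904296875, 169.55007934570312), (65.92459869384766, 44.24019241333008), 77.40654754638672) 241.27331157165435
```

View pics/w8.png

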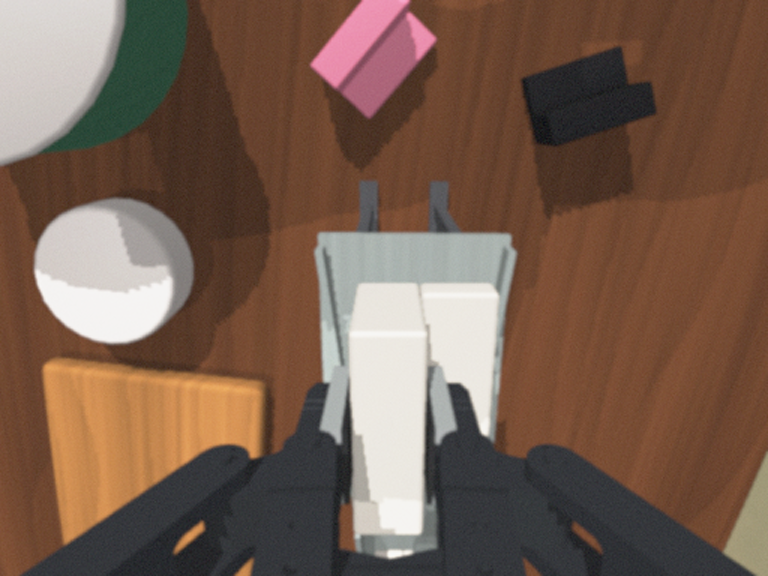

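View pics/s8.png

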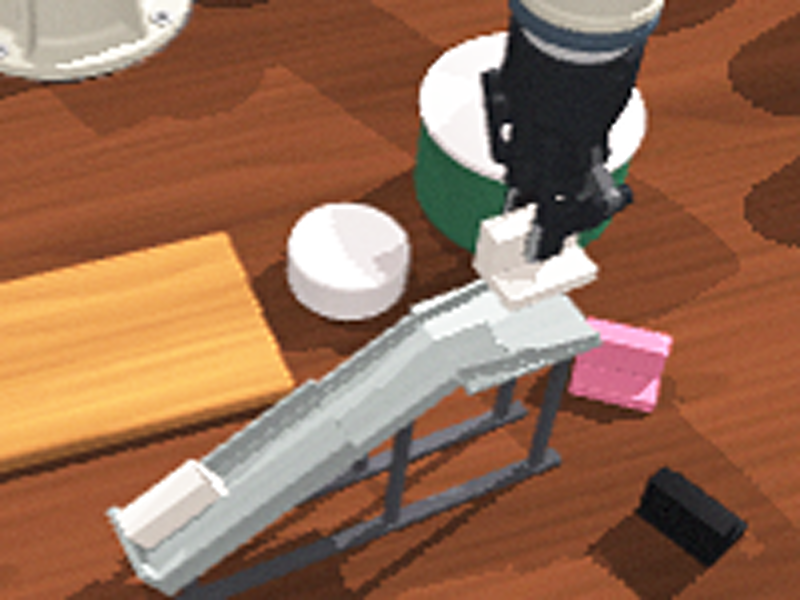

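B is over the head, aligned, with its ledge on the lip side (wrist (460,360); scene crop (550,275)). Lowering.

```bash
python3 -m handwheel '[[0,0,-0.06,0,0,0],[0,0,-0.12,0,0,0],[0,0,-0.17,0,0,0],[0,0,-0.21,0,0,0],[0,0,-0.24,0,0,0],[0,0,-0.265,0,0,0],[0,0,-0.28,0,0,0],[0,0,-0.287,0,0,0]]'
python3 - <<'E'
from h import *
d=optics.get_image("wrist"); crop(d,"w9.png",0,0,512,384,1.5)
e=optics.get_image("scene"); crop(e,"s9.png",240,110,400,230,5)
s=status.observe(); print(s["ee_pos"],s["wrist_force"],s["opening"])
E
```

```text
t: 15.13
ee_pos: [607.8, 168.5, 346.3]
tool_rot: [-0.0, 0.664, 0.748, -0.0]
wrist_force: [0.4, -0.9, -1.9]
opening: 19.4
[607.89833328 168.56708978 346.64275565] [-0.62098042  0.25458282 -0.62026536] 19.298490746840596
```

View pics/s9.png

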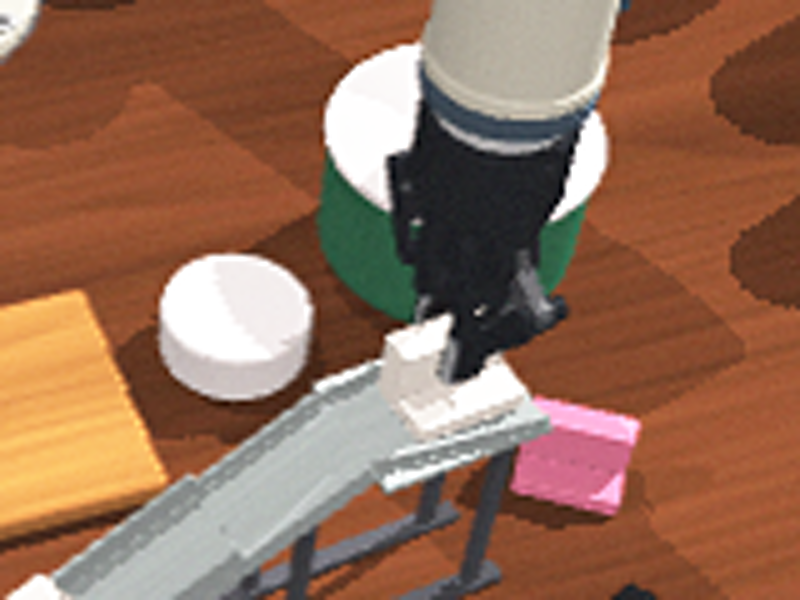

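View pics/w9.png

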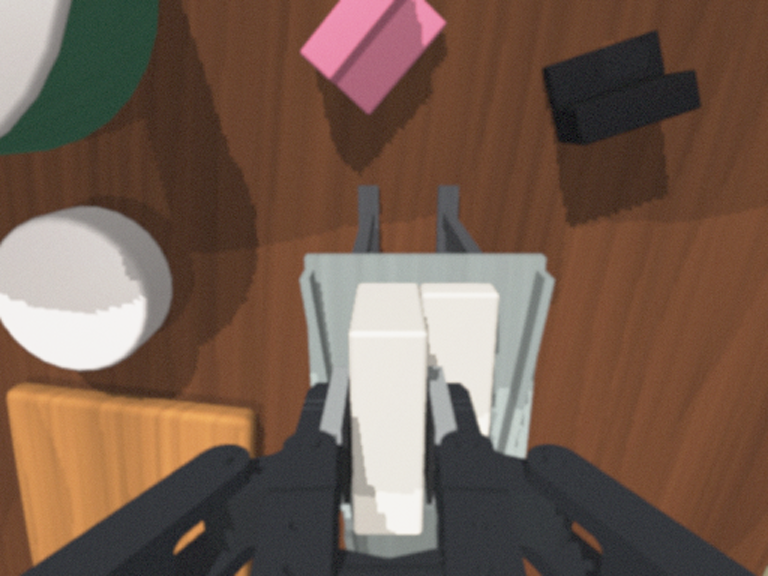

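B lies inside the guide walls (305-550 at the back) and about 1 mm off the floor. Releasing.

```bash
python3 -m handwheel '[[0,0,-0.007,0,0,0],[0,0,-0.009,0,0,0],[0,0,-0.009,0,0,0],[0,0,-0.009,0,0,0],[0,0,-0.009,0,0,0],[0,0,-0.009,0,0,0],[0,0,-0.009,0,0,0],[0,0,-0.009,0,0,0]]'
python3 -m handwheel '[[0,0,0,0,0,0],[0,0,0,0,0,0],[0,0,0,0,0,0],[0,0,0,0,0,0],[0,0,0.08,0,0,0],[0,0,0.16,0,0,0],[0,0,0.24,0,0,0],[0,0,0.34,0,0,0]]' 36
python3 - <<'E'
from h import *
d=optics.get_image("wrist"); crop(d,"w10.png",0,0,512,384,1.5)
e=optics.get_image("scene"); crop(e,"s10.png",240,110,400,230,5)
s=status.observe(); print(s["ee_pos"],s["wrist_force"],s["opening"])
E
```

```text
t: 15.9
ee_pos: [607.9, 168.6, 345.3]
tool_rot: [0.0, 0.664, 0.748, 0.0]
wrist_force: [0.3, 0.9, -1.2]
opening: 19.0
t: 16.57
ee_pos: [607.9, 168.6, 397.9]
tool_rot: [0.0, 0.664, 0.748, 0.0]
wrist_force: [1.5, -0.6, -0.6]
opening: 36.2
[608.75830794 168.83676034 400.204245  ] [-0.13266042  0.32303629  0.27451821] 36.05186284265774
```

View pics/w10.png

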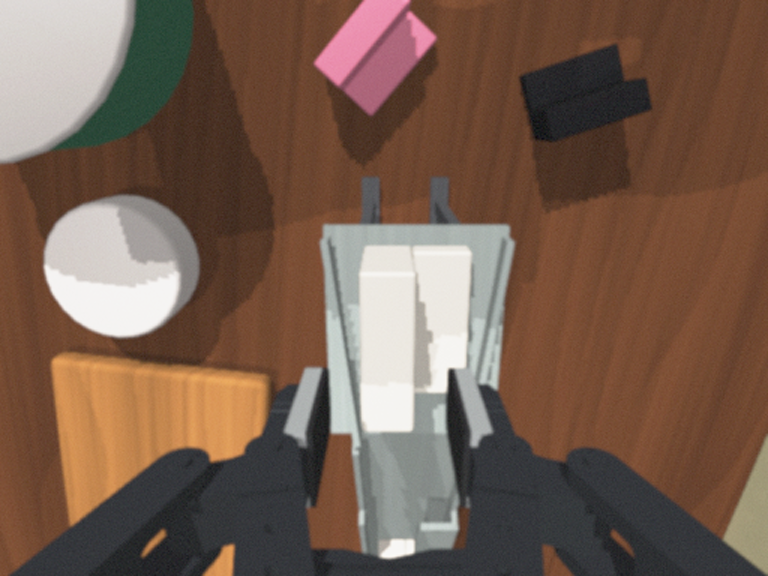

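View pics/s10.png

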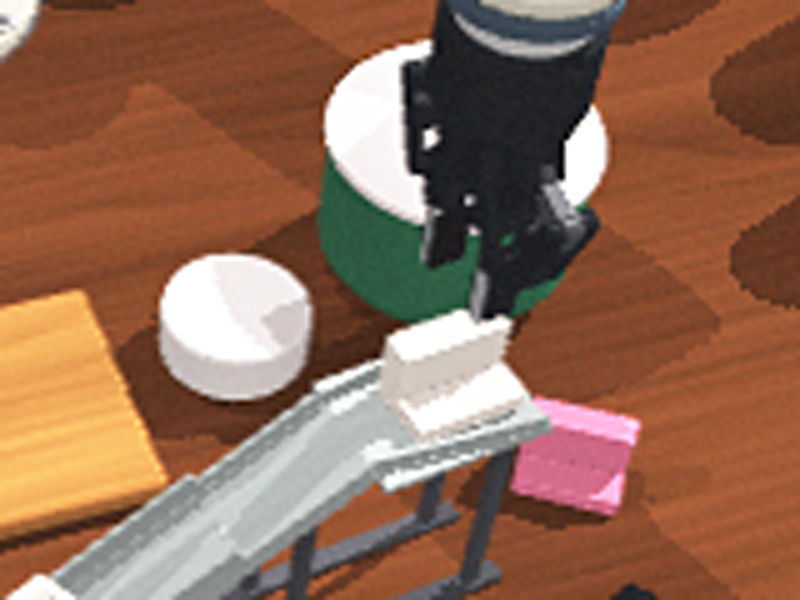

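B stands free on the head, rib at (388,350), aligned, with the ledge on the lip side. Closing the fingers, then going behind it and down.

```bash
python3 -m handwheel '[[0,0.06,0.02,0,0,0],[0.002,0.12,0.02,0,0,0],[0.004,0.18,0.02,0,0,0],[0.006,0.25,0.02,0,0,0],[0.008,0.31,0.02,0,0,0],[0.008,0.37,0.02,0,0,0],[0.008,0.42,0.02,0,0,0],[0.008,0.42,0.02,0,0,0]]' 0
python3 -m handwheel '[[0,0,-0.06,0,0,0],[0,0,-0.13,0,0,0],[0,0,-0.2,0,0,0],[0,0,-0.27,0,0,0],[0,0,-0.34,0,0,0],[0,0,-0.4,0,0,0],[0,0,-0.437,0,0,0],[0,0,-0.437,0,0,0]]'
python3 -m handwheel '[[0.004,-0.033,0,0,0,0],[0.008,-0.066,0,0,0,0],[0.012,-0.1,0,0,0,0],[0.016,-0.133,0,0,0,0],[0.02,-0.166,0,0,0,0],[0.023,-0.2,0,0,0,0],[0.027,-0.233,0,0,0,0],[0.031,-0.267,0,0,0,0]]'
python3 - <<'E'
from h import *
e=optics.get_image("scene"); crop(e,"s11.png",200,110,400,260,4)
E
```

```text
t: 17.33
ee_pos: [608.9, 233.3, 399.0]
tool_rot: [-0.0, 0.663, 0.748, 0.0]
wrist_force: [-0.2, -0.5, 0.3]
opening: -0.2
t: 18.0
ee_pos: [608.7, 231.3, 331.9]
tool_rot: [-0.001, 0.664, 0.748, -0.001]
wrist_force: [-0.1, 0.1, 0.6]
opening: 0.2
t: 18.67
ee_pos: [613.8, 191.0, 333.9]
tool_rot: [0.0, 0.664, 0.748, 0.0]
wrist_force: [0.1, 0.1, -0.1]
opening: -0.1
```

View pics/s11.png

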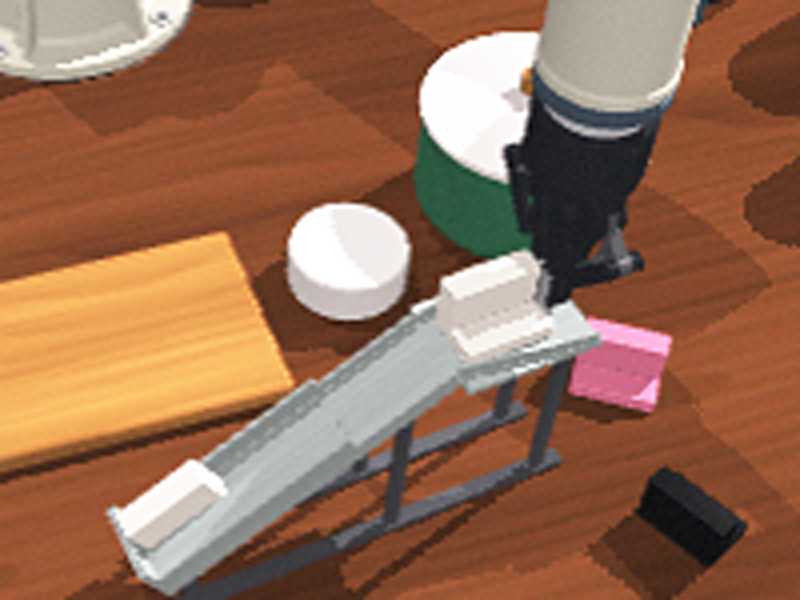

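B is being pushed straight, at crop (495,310), and A is still at the stop, crop (175,500). Same push as before.

```bash
python3 -m handwheel '[[0.004,-0.033,0,0,0,0],[0.008,-0.066,0,0,0,0],[0.012,-0.1,0,0,0,0],[0.016,-0.133,0,0,0,0],[0.02,-0.166,0,0,0,0],[0.023,-0.2,0,0,0,0],[0.027,-0.233,0,0,0,0],[0.031,-0.267,0,0,0,0]]'
python3 -m handwheel '[[0.004,-0.03,0,0,0,0],[0.007,-0.06,0,0,0,0],[0.01,-0.08,0,0,0,0],[0.012,-0.1,0,0,0,0],[0.012,-0.1,0,0,0,0],[0.012,-0.1,0,0,0,0],[0.012,-0.1,0,0,0,0],[0.012,-0.1,0,0,0,0]]'
python3 - <<'E'
from h import *
e=optics.get_image("scene"); crop(e,"s12.png",200,110,400,260,4)
E
```

```text
t: 19.38
ee_pos: [618.4, 150.9, 333.7]
tool_rot: [-0.0, 0.664, 0.748, -0.0]
wrist_force: [0.1, 0.1, 0.7]
opening: -0.3
t: 20.05
ee_pos: [620.1, 136.7, 333.7]
tool_rot: [-0.0, 0.664, 0.748, 0.0]
wrist_force: [0.8, 0.2, -0.2]
opening: 0.0
```

View pics/s12.png

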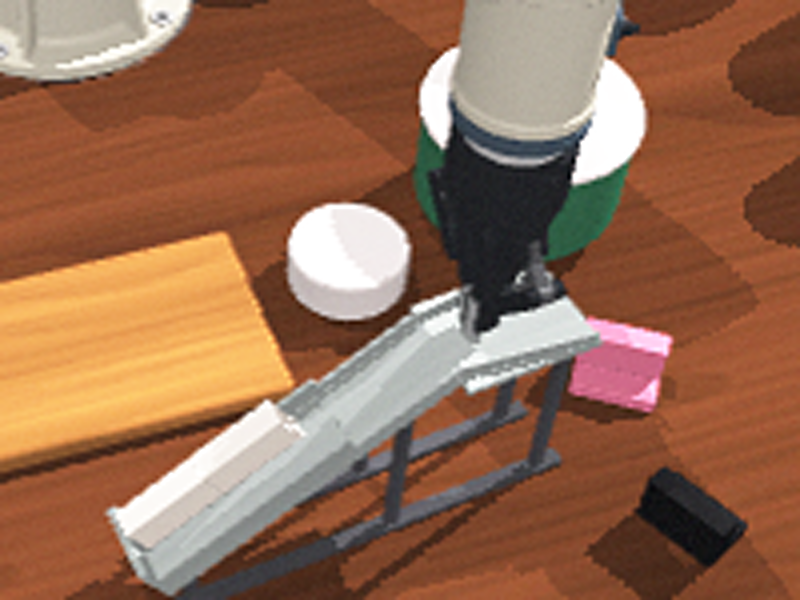

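Both are queued nose to tail under the lip, crop (135,540) to (290,420). I'll lift clear and verify.

```bash
python3 -m handwheel '[[0,0,0.1,0,0,0],[0,0,0.2,0,0,0],[0,0,0.32,0,0,0],[0,0,0.45,0,0,0],[0,0,0.6,0,0,0],[0,0,0.75,0,0,0],[0,0,0.75,0,0,0],[0,0,0.75,0,0,0]]'
python3 - <<'E'
from h import *
d=optics.get_image("top"); crop(d,"t13.png",130,120,400,280,2.9)
e=optics.get_image("scene"); crop(e,"s13.png",215,170,345,270,6)
for W,W0,n in ((cloud(d),np.load("topW.npy"),"top"),(cloud(e),np.load("scW.npy"),"sc")):
    Q=W.reshape(-1,3);x,y,z=Q.T
    # rib tops: height above slope floor (perp) ~42
    xh=np.array([.1175,-.993]); s=((x-627)*xh[0]+(y-109)*xh[1]); lat=((x-627)*.993+(y-109)*.1175)
    along=s*np.cos(np.pi/6)+(155-z)*.5; perp=-(155-z)*np.cos(np.pi/6)+s*.5
    m=(abs(perp-42)<4)&(lat>-26)&(lat<6)&(along>60)&(along<245)
    print(n,"rib: along",np.percentile(along[m],[1,50,99]).round(1),"lat",np.percentile(lat[m],[2,50,98]).round(1),"perp",perp[m].mean().round(1),m.sum())
    hs=np.histogram(along[m],bins=np.arange(90,245,8)); print(hs[0].tolist())
    I0=np.load(("top" if n=="top" else "sc")+"I.npy")
I0=np.load("topI.npy").astype(int); df=np.abs(d["image"].astype(int)-I0).max(2)
for nm,(c,r) in dict(pot=(141,248),cheese=(206,237),mould=(360,168)).items(): print(nm,np.median(df[r-15:r+15,c-15:c+15]), np.round(cloud(d)[r,c]-np.load("topW.npy")[r,c],1))
E
```

```text
t: 20.77
ee_pos: [620.4, 136.7, 447.7]
tool_rot: [0.001, 0.664, 0.748, 0.001]
wrist_force: [-0.2, -0.1, -0.7]
opening: 0.6
top rib: along [108.  168.  235.3] lat [-19.8  -9.9  -0. ] perp 42.7 298
[0, 0, 25, 21, 19, 18, 18, 18, 17, 18, 16, 21, 17, 18, 20, 13, 16, 17, 6]
sc rib: along [107.5 168.5 233. ] lat [-21.  -10.2  -0.5] perp 41.0 328
[0, 0, 20, 23, 22, 19, 21, 20, 21, 19, 24, 19, 18, 22, 18, 22, 21, 18, 1]
pot 28.0 [nan nan nan]
cheese 33.5 [-32.8 -92.1 716.3]
mould 6.0 [-0.4  0.4  1.6]
```

View pics/s13.png

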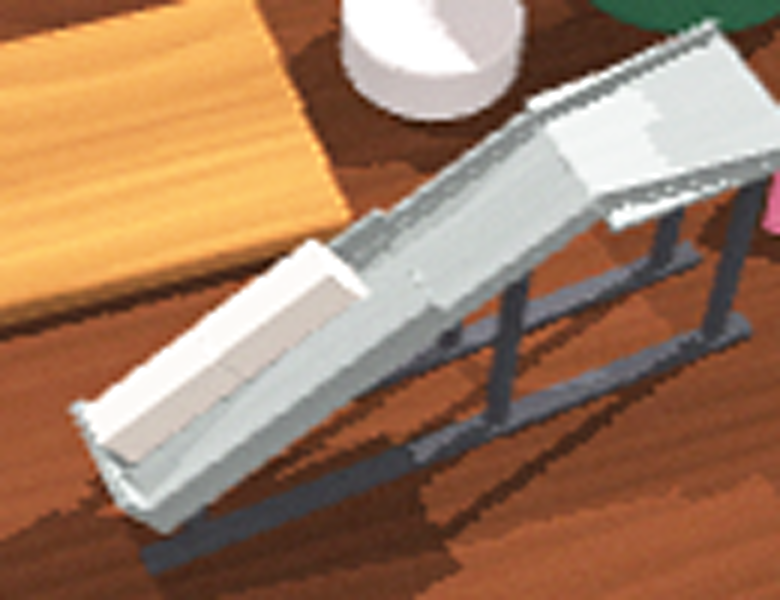

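View pics/t13.png

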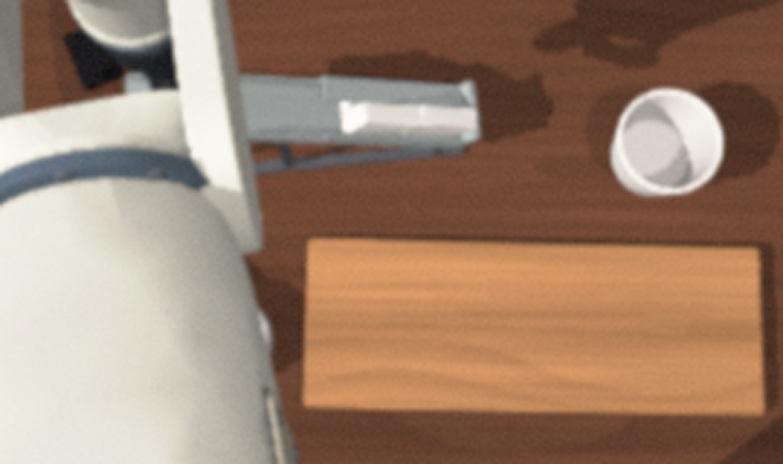

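The rib run measures 107.5 to 235 mm down the slope, i.e. 2×64 mm ending at the stop, height 42, laterally -20 to 0: both are fully seated. The arm hides the pot and cheese from the top camera, so I'll check those in the scene view, then hand in.

Run:
```python
from h import *
e=optics.get_image("scene"); W=cloud(e); W0=np.load("scW.npy")
for nm,(c,r) in dict(pot=(315,150),cheese=(287,176),mould=(157,255)).items():
    a=W[r-4:r+5,c-4:c+5]-W0[r-4:r+5,c-4:c+5]; print(nm,np.nanmedian(a.reshape(-1,3),0).round(1))
print(status.observe()["t"]); order.finish_job()
```

```text
pot [-0.  0. -0.]
cheese [ 0.1 -0.   0.1]
mould [0.2 0.  0.3]
20.9167
the job is handed in; nothing more can be done
```

Both followers are queued nose to tail in the chute, the first against the end stop, and the job was handed in at about 21 s.

I nudged follower A off the head with closed fingers. Then I gripped B by its rib on the board, turned it +58.5°, set it down on the head with its ledge on the lip side, and pushed it over the edge the same way. Neither was touched once it was sliding.

**Last checks:**
- **Queue:** both cameras show one unbroken rib from 107.5 mm to about 233–235 mm down the slope. That is two lengths of 64 mm ending at the stop, 235 mm down. The rib is 42 mm high and both ledges are under the lip.
- **Bystanders:** the scene camera shows the pot, cheese and mould within 0.3 mm of where they started. The arm blocked the top camera's view of the pot and cheese, so its comparison for those two meant nothing and I relied on the scene camera.
- **Robot:** the gripper was lifted clear before handing in, and wrist force readings stayed below 10 N.

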